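# Fill the row of pigment jars on the low shelf

### The job

The low wooden shelf on the resin bench has three round black pads in a row, and one pigment jar already stands on one of them. Find the two other jars of that same size among the things on the bench and stand one upright in the middle of each empty pad, so that the three make a neat row. Do not disturb the jar that is already there.

Things in the scene. Friction and masses are not known exactly. Their poses are not given: they have to be found in the camera images.
- shelf: Fixed low wooden shelf, board 310 (y) x 110 mm (x), top 45 mm above the bench; end cheeks and a back strip (+x) rise 8 and 25 mm above it. Three round black pads, 68 mm wide, flush with the board, one jar each, centred at x 0, y -90, 0, +90, z 45 mm. Origin: on the bench under the middle of the board; x away from the open front, y along the row; yaw within 15 degrees of 0.
- jar_1: One of the two jars to put away, standing upright on the bench in front of the shelf: straight round white plastic jar with grey screw lid, 54 mm in diameter over its whole height, 80 mm tall with lid, rigid, 0.2 to 0.45 kg. Origin: centre of its underside; z up through the lid. Other containers, up to 105 mm tall, stand 90 mm or more away, centre to centre.
- jar_2: The other jar to put away, identical to the first and also on the bench in front of the shelf: straight round white plastic jar with grey screw lid, 54 mm in diameter over its whole height, 80 mm tall with lid, rigid, 0.2 to 0.45 kg. Origin: centre of its underside; z up through the lid.
- shelf_jar: The jar that already stands in the middle of one of the three pads, loose, identical to the other two: straight round white plastic jar with grey screw lid, 54 mm in diameter over its whole height, 80 mm tall with lid, rigid, 0.2 to 0.45 kg. Origin: centre of its underside; z up through the lid. It stays where it is.
There are look-alikes about, which are no part of the job. What is shaped like the shelf_jar but purple is not meant.

How it is judged (in metres and radians):
At the end, for the whole second after the job is handed in: Each of the three pads holds one of the three jars, its underside on the board (within 7 mm) and its centre within 18 mm of the pad's centre both along and across the row; all three jars upright within 10 degrees and at rest; the jar that was there at the start is less than 20 mm from where it was (((x of jar_1 in the frame of shelf between -0.018 and 0.018 m and y of jar_1 in the frame of shelf between -0.108 and -0.072 m and z of jar_1 in the frame of shelf between 0.038 and 0.052 m) or (x of jar_2 in the frame of shelf between -0.018 and 0.018 m and y of jar_2 in the frame of shelf between -0.108 and -0.072 m and z of jar_2 in the frame of shelf between 0.038 and 0.052 m) or (x of shelf_jar in the frame of shelf between -0.018 and 0.018 m and y of shelf_jar in the frame of shelf between -0.108 and -0.072 m and z of shelf_jar in the frame of shelf between 0.038 and 0.052 m)) and ((x of jar_1 in the frame of shelf between -0.018 and 0.018 m and y of jar_1 in the frame of shelf between -0.018 and 0.018 m and z of jar_1 in the frame of shelf between 0.038 and 0.052 m) or (x of jar_2 in the frame of shelf between -0.018 and 0.018 m and y of jar_2 in the frame of shelf between -0.018 and 0.018 m and z of jar_2 in the frame of shelf between 0.038 and 0.052 m) or (x of shelf_jar in the frame of shelf between -0.018 and 0.018 m and y of shelf_jar in the frame of shelf between -0.018 and 0.018 m and z of shelf_jar in the frame of shelf between 0.038 and 0.052 m)) and ((x of jar_1 in the frame of shelf between -0.018 and 0.018 m and y of jar_1 in the frame of shelf between 0.072 and 0.108 m and z of jar_1 in the frame of shelf between 0.038 and 0.052 m) or (x of jar_2 in the frame of shelf between -0.018 and 0.018 m and y of jar_2 in the frame of shelf between 0.072 and 0.108 m and z of jar_2 in the frame of shelf between 0.038 and 0.052 m) or (x of shelf_jar in the frame of shelf between -0.018 and 0.018 m and y of shelf_jar in the frame of shelf between 0.072 and 0.108 m and z of shelf_jar in the frame of shelf between 0.038 and 0.052 m)) and angle between each of jar_1, jar_2, shelf_jar's own z axis and vertical below 0.17 rad and linear speed of each of jar_1, jar_2, shelf_jar below 0.02 m/s and distance of shelf_jar from where it was at the start of the episode below 0.02 m); the robot touches nothing.
It fails at once if the jar already on the shelf is tipped over or pushed off its pad (distance of shelf_jar from where it was at the start of the episode above 0.03 m or angle between shelf_jar's own z axis and vertical above 0.4 rad).
It also fails if it takes over 56 s, if anything falls off the work surface, if the arm or the gripper's body presses on something with over 40 N, if the wrist force passes 120 N, or if a joint passes its speed limit or range.

### The arm

A 6-joint arm with a two-finger parallel gripper is mounted at the origin on the work surface. World frame = base frame: x ahead of the robot, y to its left, z up, the work surface at z = 0. Lengths are in m, angles in degrees, forces in N, time in s.
With the tool pointing down it reaches from about 0.4 to 0.825 m from the base axis. Payload 7 kg.
Tool frame: the origin (TCP) lies at the very end of the fingers, on their centre line; the grasp point (between the pads) lies 19 mm behind it; x points along the fingers, z is the direction in which the jaws open and shut, and the axes are right-handed (so a half turn about x gives the same grasp; the last joint's range is limited). The gripper opens to 88 mm and grips with 3 to 60 N. Pads are 19 mm wide; open, the fingers measure 130 mm over their backs; the gripper's body (78 mm by 193 mm) begins 47 mm behind the grasp point.
Start: joints at [-49.039, 20.546, 0.682, 0, -70.136, -16.507], TCP at [0.279, -0.614, 0.227] pointing down, gripper open.
Joint ranges: [-176.03, 176.03], [-82.01, 121.73], [-58.28, 71.71], [-173.87, 95.51], [-174.79, -0.11], [-173.66, 173.66]. Speed limits (degrees/s): [136.94, 136.94, 172.46, 180, 180, 180].

### API

Orientations are given as [roll, pitch, yaw] about the fixed x, y, z axes, in that order (R = Rz(yaw) Ry(pitch) Rx(roll)).
In Python, from plant import * gives the robot as it stands.
- The arm moves only by the tool arm_command, never from a script. Its argument "commands" is one flat list of numbers, 5 for each row, row after row: the shift along the tool's x, y, z in mm, then the turn about the tool's x in degrees, then the opening in per cent of the stroke, from 0 (shut) to 100 (fully open). A call has 1 to 5 rows; each row shifts and turns the pose as measured when the row begins, along the tool's axes as they then stand; what a row does not reach is not made up. A row lasts 1/8 s, in which the tool goes at most 62.5 mm and 10.7 degrees, less where a joint would pass 70% of its speed; a pose out of reach is approached as far as the arm can. A call is refused whole if a number of a shift passes 62.5 or a number of a turn 10.7, either way. A call with a gripper value outside its range is refused whole. The fingers move at their own pace and stop on an object; the grip force is fixed at half the most. Time passes only in rows, so rows that do not move let the fingers close. It gives the time, the measured TCP pose, the force and the opening at its end, in the units of the state.
- get_obs(): the state, without advancing time (a new reading comes with each control period).
- snapshot(name): name is "scene" or "top" or "wrist"; returns a dict with "frame" (420x560x3 uint8, blue, green, red), "fov_y" (degrees; the focal length in pixels is half the picture's height over the tangent of half this angle, whatever the lens; pixels are square), "cx", "cy" (the principal point, pixels), "world_to_cam" (4x4, takes a point from world to camera coordinates). Camera axes: x right, y up, looking along -z (the intrinsics and any distortion apply to the point x, -y, -z); pixel columns grow to the right and rows downward; lengths in m; the calibration is good to about 2 mm. The wrist camera is an equidistant fisheye: a pixel r from the principal point sees the ray r / f radians off the axis. A picture is of the moment at which its call begins. There is no depth.
- close_job(): hands the job in, once; it reports no verdict.
The state is a dict: "clock": time; "joint_pos": joint angles; "qvel": joint speeds; "tau": joint torques, N m; "tool_pos": TCP position; "orientation": TCP orientation; "force": force on the tool from outside, world axes, zero at the start; "moment": the same for the moment, N m; "opening": finger opening in m.
Only numpy, scipy, OpenCV 4.12 (cv2) and the standard library are available. Lean on these libraries where they do the work, as an engineer would, in place of code of your own. Each camera call takes 0.05 s, during which the arm holds its last target. There are 200 camera calls.

## Working session

There is one attempt and no reset: what is moved stays moved. The work goes in short steps, Python scripts to look and compute and a tool call to move; the robot and the scene stay as the last step left them, time stands still between calls to the robot, and variables do not carry over. Pictures are saved under pics/ and viewed, about 8 in all and at most 12, crops included, and the job is handed in when it is done.

Besides the shell and the picture viewer there is one more tool, called after "Emit:" as name(argument=value, ...) on one line, values as JSON. arm_command: Moves the arm, as the interface text tells. Its arguments: {"type":"object","properties":{"commands":{"type":"array"}},"required":["commands"]}

```bash
mkdir -p pics; cat > h.py <<'E'
from plant import *
import numpy as np, cv2, pickle
def snap(n,name):
    s=snapshot(n); cv2.imwrite(f'pics/{name}.png',s['frame']); pickle.dump(s,open(f'pics/{name}.pkl','wb')); return s
def load(name): return pickle.load(open(f'pics/{name}.pkl','rb'))
def foc(s): return s['frame'].shape[0]/2/np.tan(np.radians(s['fov_y']/2))
def onplane(s,u,v,z,fish=False):
    f=foc(s); x=(u-s['cx'])/f; y=(v-s['cy'])/f
    if fish:
        r=np.hypot(x,y); k=np.sin(r)/r if r>0 else 1; d=np.array([x*k,-y*k,-np.cos(r)])
    else: d=np.array([x,-y,-1])
    T=np.linalg.inv(s['world_to_cam']); d=T[:3,:3]@d; o=T[:3,3]
    return o+d*(z-o[2])/d[2]
def proj(s,P,fish=False):
    f=foc(s); p=s['world_to_cam']@np.append(P,1); x,y,z=p[0],-p[1],-p[2]
    if fish:
        h=np.hypot(x,y); r=np.arctan2(h,z); return np.array([s['cx']+f*r*x/h,s['cy']+f*r*y/h])
    return np.array([s['cx']+f*x/z,s['cy']+f*y/z])
E
python3 - <<'E'
from h import *
for n in ("scene","top"):
    s=snap(n,n+'0'); T=np.linalg.inv(s['world_to_cam']); print(n,s['fov_y'],s['cx'],s['cy'],T[:3,3],-T[:3,2])
print(get_obs())
E
```

```text
scene 42.77003676978177 271.50025775939594 213.3217982907343 [ 1.04176558 -0.33165379  0.99541559] [-0.48095216  0.29985259 -0.82387708]
top 46.36377493977874 276.22563714691296 204.70940097174437 [0.43603389 0.02453394 0.93115482] [ 0.07889887 -0.00986429 -0.99683382]
{'clock': 0.1, 'joint_pos': array([-4.90396373e+01,  2.05878516e+01,  6.39612872e-01, -1.57951289e-02,
       -7.01376942e+01, -1.65063199e+01]), 'qvel': array([-0.00769408, -0.03177288,  0.11487657,  0.07938431, -0.07764417,
       -0.084334  ]), 'tau': array([-8.96872316e-04, -5.84164560e+01,  2.93754548e+01,  7.01555416e+00,
        1.01893200e-02, -3.00874956e-05]), 'tool_pos': array([ 0.27920085, -0.61406808,  0.22572111]), 'orientation': array([  6.7036406 ,  89.91279319, 121.15230566]), 'force': array([0.54713237, 0.02252471, 0.21674741]), 'moment': array([-0.01850231, -0.05897645, -0.008275  ]), 'opening': 0.08774518108915963}
```

View pics/top0.png

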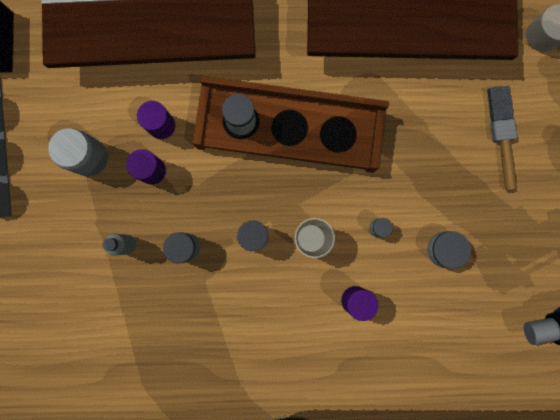

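View pics/scene0.png

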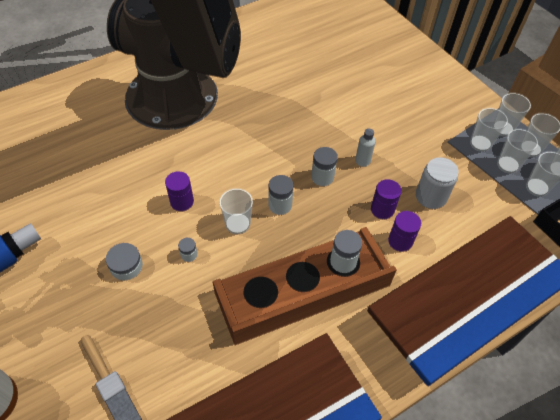

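Top view (1): shelf pads at (240,118) (occupied), (289,128) and (338,135). Candidate jars:
- Grey lids at (181,248) and (253,236) look like the shelf_jar.
- Look-alikes are purple ones at (155,120), (146,166) and (360,303), a wide low jar at (450,250), a small vial at (381,228), a bottle at (118,245), a cup at (315,239) and a tall tin at (78,152).

Scene view (2): the same two candidates at (324,167) and (281,195), of similar size to the shelf jar at (347,250). Next I overlay model cylinders in a close crop.

```bash
cat > m.py <<'E'
from h import *
from scipy.optimize import minimize
t=load('top0'); sc=load('scene0')
def blob(s,box,lo,hi,maxsat=None):
    x0,y0,x1,y1=box; im=s['frame'][y0:y1,x0:x1]; h=cv2.cvtColor(im,cv2.COLOR_BGR2HSV)
    m=cv2.inRange(h,lo,hi); c=max(cv2.findContours(m,cv2.RETR_EXTERNAL,cv2.CHAIN_APPROX_NONE)[0],key=cv2.contourArea)
    e=cv2.fitEllipse(cv2.convexHull(c)); return (e[0][0]+x0,e[0][1]+y0),e[1]
E
python3 - <<'E'
from m import *
for b in ((270,108,310,148),(318,115,358,155)):
    c,a=blob(t,b,(0,0,0),(180,255,25)); print('pad',c,a,onplane(t,*c,.045))
for b in ((278-35,275,278,308),(285,260,322,292)):
    c,a=blob(sc,b,(0,0,0),(180,255,25)); print('padS',c,a,onplane(sc,*c,.045))
def cyl(im,s,P,h,k,ox,oy):
    for z in (P[2],P[2]+h):
        pts=np.array([proj(s,[P[0]+.027*np.cos(a),P[1]+.027*np.sin(a),z]) for a in np.linspace(0,6.28,40)])
        cv2.polylines(im,[np.int32((pts-[ox,oy])*k)],True,(0,255,0),1)
# lids
out=[]
A=cv2.resize(t['frame'][80:280,100:300],None,fx=2,fy=2); B=cv2.resize(sc['frame'][130:290,240:400],None,fx=2.5,fy=2.5)
for (u,v),z in (((182,247),.0),((253,236),.0),((239,110),.045)):
    im=t['frame']; 
    P=onplane(t,u,v,z+.08); P[2]=z; print(P,np.hypot(*P[:2]))
    cyl(A,t,P,.08,2,100,80); cyl(B,sc,P,.08,2.5,240,130)
cv2.imwrite('pics/c1.png',np.hstack([A,B]))
E
```

```text
pad (288.93815994262695, 127.38801193237305) (34.49595642089844, 35.708011627197266) [ 0.64803567 -0.01082118  0.045     ]
pad (337.6936626434326, 134.07097625732422) (34.76612854003906, 35.258358001708984) [ 0.63370899 -0.10001009  0.045     ]
padS (260.1924362182617, 291.6631603240967) (28.855823516845703, 32.0986442565918) [ 0.63435298 -0.10123033  0.045     ]
padS (302.6604537963867, 276.0045986175537) (27.305204391479492, 31.641122817993164) [ 0.64841116 -0.01126659  0.045     ]
[0.43377816 0.18044325 0.        ] 0.46981194125298176
[0.44995111 0.05756341 0.        ] 0.45361828457010217
[0.6601971  0.07522094 0.045     ] 0.6644685115187519
```

View pics/c1.png

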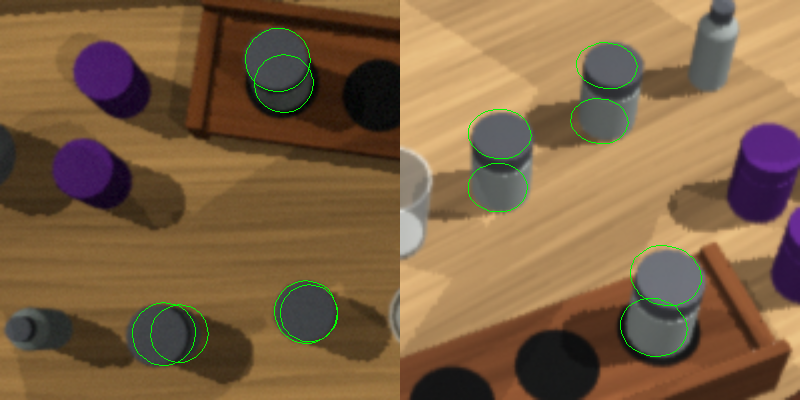

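Crop (3): both candidates match the shelf jar in colour and form, and the model outlines nearly fit. My hand-picked pixels are off by a few mm, so I'll fit x, y, radius and height to the silhouettes in both views.

```bash
cat > fit.py <<'E'
from m import *
def mask(s,box,vmin):
    h=cv2.cvtColor(s['frame'],cv2.COLOR_BGR2HSV); m=cv2.inRange(h,(0,0,vmin),(180,80,255))
    k=np.zeros_like(m); x0,y0,x1,y1=box; k[y0:y1,x0:x1]=m[y0:y1,x0:x1]
    c=max(cv2.findContours(k,cv2.RETR_EXTERNAL,cv2.CHAIN_APPROX_NONE)[0],key=cv2.contourArea)
    return c
def fill(c,k=4):
    m=np.zeros((420*k//1,560*k),np.uint8); cv2.fillPoly(m,[np.int32(np.round((c+.5)*k))],1); return m
def model(s,p,z):
    x,y,r,h=p
    pts=np.float32([proj(s,[x+r*np.cos(a),y+r*np.sin(a),zz]) for zz in (z,z+h) for a in np.linspace(0,6.28,40)])
    return cv2.convexHull(pts).reshape(-1,2)
def fit(views,p0,z):
    ms=[fill(cv2.convexHull(mask(s,b,v)).reshape(-1,2).astype(float)) for s,b,v in views]
    def cost(q):
        p=p0+q/1000; return sum((fill(model(v[0],p,z))^m).sum()/m.sum() for v,m in zip(views,ms))
    r=minimize(cost,np.zeros(4),method='Nelder-Mead',options=dict(initial_simplex=np.vstack([np.zeros(4),6*np.eye(4)])))
    return p0+r.x/1000,r.fun
E
python3 - <<'E'
from fit import *
for n,p,z,bt,bs,v in (('A',[.434,.18],0,(155,225,212,270),(305,140,342,190),0),('B',[.45,.0576],0,(232,215,275,256),(262,170,300,217),0),('shelf',[.66,.075],.045,(215,85,262,140),(325,225,365,275),38)):
    p,c=fit(((t,bt,v),(sc,bs,v)),np.array(p+[.027,.08]),z); print(n,p,'resid',c)
E
```

```text
A [0.43305258 0.1880687  0.02603691 0.07730602] resid 0.049389235135797974
B [0.45084171 0.05937008 0.0261067  0.07776034] resid 0.05980067482195815
shelf [0.66255434 0.07793219 0.0264607  0.07690084] resid 0.05627267802581053
```

Both candidates fit a jar of about 53 x 78 mm, the same as the shelf jar. The shelf jar sits within 1 mm of its predicted pad. I grasp at z 0.062 (TCP 0.043) with the jaws along shelf x.

```bash
cat > go.py <<'E'
import sys
from h import *
from scipy.spatial.transform import Rotation as Ro
YAW=np.degrees(np.arctan2(-(.6482-.6340),.0896)); 
def plan(P):
    o=get_obs(); R=Ro.from_euler('xyz',o['orientation'],degrees=True).as_matrix()
    d=R.T@(np.array(P)-o['tool_pos'])*1000
    sx=np.array([np.cos(np.radians(YAW)),np.sin(np.radians(YAW)),0]); l=R.T@sx
    turn=np.degrees(np.arctan2(-l[1],l[2])); turn=(turn+90)%180-90
    print('pos',o['tool_pos'].round(4),'t',o['clock'],'tilt',np.degrees(np.arccos(-R[2,0])).round(2),'open',o['opening'],'F',o['force'].round(1))
    print('shift',d.round(1),'turn',round(turn,1),'J',o['joint_pos'].round(0),'\nR',R.round(3).tolist())
if __name__=='__main__': plan([float(a) for a in sys.argv[1:4]])
E
python3 -c "import go;print(go.YAW)"; python3 go.py .451 .0595 .2
```

```text
-9.005460868902702
pos [ 0.2792 -0.6141  0.2257] t 0.1 tilt 0.09 open 0.08774518108915963 F [0.5 0.  0.2]
shift [  26.5 -435.2  542. ] turn -56.5 J [-49.  21.   1.  -0. -70. -17.] 
R [[-0.001, -0.91, -0.414], [0.001, -0.414, 0.91], [-1.0, 0.0, 0.002]]
```

Emit:
arm_command(commands=[0,-38,48,0,100,0,-38,48,0,100,0,-38,48,0,100,0,-38,48,0,100,0,-38,48,0,100])

```text
clock: 0.72
tool_pos: [0.3527, -0.3125, 0.2219]
orientation: [21.7, 89.6, 135.8]
force: [1.5, 0.6, 0.3]
opening: 0.0878
```

Emit:
arm_command(commands=[0,-38,48,0,100,0,-38,48,0,100,0,-38,48,0,100,0,-38,48,0,100,0,0,0,-10,100])

```text
clock: 1.35
tool_pos: [0.4133, -0.0659, 0.2232]
orientation: [-9.7, 89.6, 114.7]
force: [0.8, -0.1, 0.5]
opening: 0.0876
```

Emit:
arm_command(commands=[0,0,0,-10,100,0,0,0,-10,100,0,0,0,-10,100,0,0,0,-10,100,0,0,0,-5,100])

```text
clock: 1.98
tool_pos: [0.4121, -0.0639, 0.2221]
orientation: [-41.6, 89.5, 129.6]
force: [0.2, 0.2, -0.3]
opening: 0.0878
```

```bash
python3 go.py .451 .0595 .2
```

```text
pos [ 0.4121 -0.0639  0.2221] t 1.975 tilt 0.48 open 0.08781187810295135 F [ 0.2  0.2 -0.3]
shift [  22.7 -127.7  -19.9] turn 0.3 J [ 18.  -4. -30.  -0. -65. -27.] 
R [[-0.005, -0.152, -0.988], [0.006, -0.988, 0.152], [-1.0, -0.006, 0.006]]
```

Emit:
arm_command(commands=[10,-61,-10,0,100,10,-61,-10,0,100,0,-6,0,0,100,0,0,0,0,100])

```text
clock: 2.48
tool_pos: [0.4515, 0.062, 0.2019]
orientation: [-39.5, 89.5, 131.7]
force: [-0.9, 0.6, 0.3]
opening: 0.0876
```

```bash
python3 go.py .451 .0595 .043;python3 -c "
from h import *
snap('wrist','w1')"
```

```text
pos [0.4515 0.062  0.2019] t 2.475 tilt 0.47 open 0.0875779102028178 F [-0.9  0.6  0.3]
shift [158.9   3.3  -0.9] turn 0.2 J [ 32.   1. -27.  -1. -62. -41.] 
R [[-0.005, -0.153, -0.988], [0.006, -0.988, 0.153], [-1.0, -0.005, 0.006]]
```

View pics/w1.png

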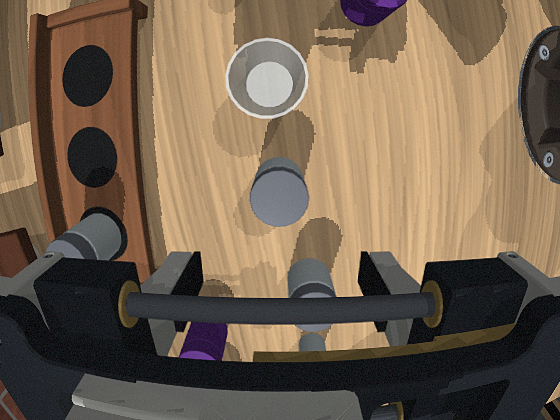

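Wrist view (4): jar B's lid is at (279,198), centred between the fingers, with the cup at (267,78). I check this against the calibration, then descend.

```bash
python3 -c "
from h import *
s=load('w1')
print(onplane(s,279,198,.08,True), proj(s,[.451,.0595,.08],True))"
```

```text
[0.45276989 0.05774389 0.08      ] [281.24986962 199.56582545]
```

Emit:
arm_command(commands=[50,3,0,0,100,50,0,0,0,100,50,0,0,0,100,8,0,0,0,100,0,0,0,0,100])

```text
clock: 3.15
tool_pos: [0.4521, 0.056, 0.0442]
orientation: [-90.0, 89.5, 80.9]
force: [-0.4, 0.5, 0.5]
opening: 0.0878
```

```bash
python3 go.py .451 .0595 .043
```

```text
pos [0.4521 0.056  0.0442] t 3.15 tilt 0.53 open 0.08784368861434812 F [-0.4  0.5  0.5]
shift [ 1.3 -3.3  1.6] turn -0.1 J [ 32.  12. -40.  -1. -38. -40.] 
R [[0.001, -0.158, -0.987], [0.009, -0.987, 0.158], [-1.0, -0.009, -0.0]]
```

Within 3 mm of the target, so I close the gripper and lift.

Emit:
arm_command(commands=[0,-2,0,0,0,0,0,0,0,0,0,0,0,0,0,0,0,0,0,0,0,0,0,0,0])

```text
clock: 3.78
tool_pos: [0.4548, 0.0592, 0.0489]
orientation: [-113.2, 89.1, 57.7]
force: [-0.5, 0.0, -2.6]
opening: 0.0533
```

Emit:
arm_command(commands=[0,0,0,0,0,-20,0,0,0,0,-45,0,0,0,0,-45,0,0,0,0,-30,0,0,0,0])

```text
clock: 4.4
tool_pos: [0.4509, 0.0561, 0.189]
orientation: [-76.1, 89.5, 94.7]
force: [0.8, 0.6, -3.1]
opening: 0.0534
```

```bash
python3 go.py .634 -.1005 .175; python3 -c "
from h import *
snap('scene','s1');snap('wrist','w2')"
```

```text
pos [0.4509 0.0561 0.189 ] t 4.4 tilt 0.49 open 0.053414795534386876 F [ 0.8  0.6 -3.1]
shift [  12.5  125.7 -205.7] turn -0.1 J [ 32.   1. -29.  -1. -60. -41.] 
R [[-0.001, -0.159, -0.987], [0.009, -0.987, 0.159], [-1.0, -0.008, 0.002]]
```

View pics/s1.png

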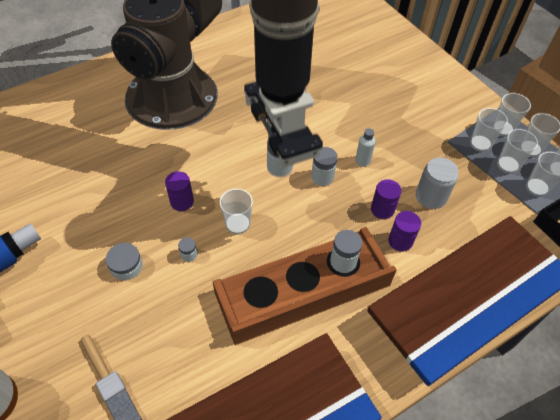

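Scene view (5): jar B is in the gripper at (280,160), off the bench, with an opening of 53.4 mm. The shelf jar is untouched. Next I carry it to the far pad at y -0.1.

Emit:
arm_command(commands=[0,31,-51,0,0,0,31,-51,0,0,0,31,-51,0,0,0,31,-51,0,0,0,0,0,0,0])

```text
clock: 5.12
tool_pos: [0.6375, -0.1006, 0.181]
orientation: [-64.1, 89.2, 107.1]
force: [-1.2, 0.6, -4.0]
opening: 0.0534
```

```bash
python3 go.py .634 -.1005 .093
```

```text
pos [ 0.6375 -0.1006  0.181 ] t 5.125 tilt 0.76 open 0.05340868064935241 F [-1.2  0.6 -4. ]
shift [88.   1.5  3. ] turn 0.1 J [  8.  20.  -6.  -1. -64. -16.] 
R [[-0.004, -0.154, -0.988], [0.013, -0.988, 0.154], [-1.0, -0.012, 0.006]]
```

Emit:
arm_command(commands=[40,1,3,0,0,30,0,0,0,0,8,0,0,0,0,0,0,0,0,0])

```text
clock: 5.62
tool_pos: [0.6309, -0.1001, 0.0957]
orientation: [-38.8, 89.0, 132.2]
force: [0.9, 0.5, -2.9]
opening: 0.0537
```

```bash
python3 go.py .634 -.1005 .093; python3 -c "
from h import *
a=snap('scene','s2')['frame'][190:340,190:420];a=cv2.resize(a,None,fx=2.6,fy=2.6);cv2.imwrite('pics/c2.png',a)"
```

```text
pos [ 0.6309 -0.1001  0.0957] t 5.625 tilt 0.99 open 0.053744451527397145 F [ 0.9  0.5 -2.9]
shift [ 2.6 -0.1 -3.2] turn 0.0 J [  8.  24. -12.  -1. -54. -16.] 
R [[-0.012, -0.156, -0.988], [0.013, -0.988, 0.156], [-1.0, -0.011, 0.013]]
```

View pics/c2.png

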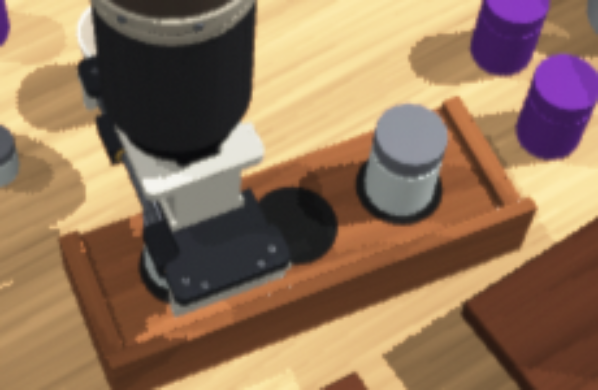

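Crop (6): the gripper is over the far pad at (200,250), aligned with the shelf, and the middle pad and shelf jar are clear. I lower in small steps and watch the force.

Emit:
arm_command(commands=[2,0,-3,0,0,2,0,0,0,0,0,0,0,0,0])

```text
clock: 6.05
tool_pos: [0.636, -0.1001, 0.095]
orientation: [-56.8, 89.2, 114.3]
force: [-0.0, 0.4, -2.8]
opening: 0.0536
```

Emit:
arm_command(commands=[2,0,0,0,0,1,0,0,0,0,0,0,0,0,0])

```text
clock: 6.42
tool_pos: [0.6365, -0.1001, 0.0944]
orientation: [-65.6, 89.2, 105.4]
force: [0.3, -0.2, -2.7]
opening: 0.0537
```

Emit:
arm_command(commands=[3,0,0,0,0,2,0,0,0,0,0,0,0,0,0])

```text
clock: 6.8
tool_pos: [0.6366, -0.1003, 0.0943]
orientation: [-74.3, 89.3, 96.8]
force: [0.1, 0.8, -3.4]
opening: 0.0533
```

Emit:
arm_command(commands=[3,0,0,0,0,0,0,0,0,0])

```text
clock: 7.05
tool_pos: [0.637, -0.1005, 0.0941]
orientation: [-82.1, 89.4, 89.1]
force: [-0.4, -0.7, -2.0]
opening: 0.0534
```

```bash
python3 go.py .634 -.1005 .093
```

```text
pos [ 0.637  -0.1005  0.0941] t 7.05 tilt 0.63 open 0.05343742796015586 F [-0.4 -0.7 -2. ]
shift [1.1 0.5 3. ] turn 0.2 J [  8.  24. -12.  -1. -54. -16.] 
R [[0.0, -0.152, -0.988], [0.011, -0.988, 0.152], [-1.0, -0.011, 0.002]]
```

Emit:
arm_command(commands=[5,0,1,0,0,2,0,0,0,0])

```text
clock: 7.3
tool_pos: [0.6368, -0.1008, 0.093]
orientation: [-100.9, 89.5, 70.5]
force: [-5.8, 3.3, 9.2]
opening: 0.0537
```

Emit:
arm_command(commands=[4,0,1,0,0,2,0,0,0,0])

```text
clock: 7.55
tool_pos: [0.6368, -0.1008, 0.093]
orientation: [-124.3, 89.4, 47.2]
force: [-6.5, 2.4, 12.1]
opening: 0.0537
```

Contact: upward force with z stopped at 0.093. Release.

Emit:
arm_command(commands=[0,0,0,0,100,0,0,0,0,100,0,0,0,0,100,0,0,0,0,100])

```text
clock: 8.05
tool_pos: [0.6376, -0.101, 0.0921]
orientation: [-128.0, 89.4, 43.5]
force: [-0.6, 0.1, 1.0]
opening: 0.0853
```

Emit:
arm_command(commands=[-30,0,0,0,100,-50,0,0,0,100,-40,0,0,0,100,0,0,0,0,100])

```text
clock: 8.55
tool_pos: [0.6364, -0.1022, 0.2133]
orientation: [-113.0, 89.6, 58.5]
force: [0.2, 0.2, -0.7]
opening: 0.0873
```

```bash
python3 go.py .433 .188 .215; python3 -c "
from h import *
snap('scene','s3');a=snap('wrist','w3')"
```

```text
pos [ 0.6364 -0.1022  0.2133] t 8.55 tilt 0.44 open 0.08734488224631731 F [ 0.2  0.2 -0.7]
shift [  -0.6 -256.8  244.2] turn 0.5 J [  8.  18.  -5.  -0. -67. -16.] 
R [[0.004, -0.148, -0.989], [0.007, -0.989, 0.148], [-1.0, -0.007, -0.003]]
```

View pics/w3.png

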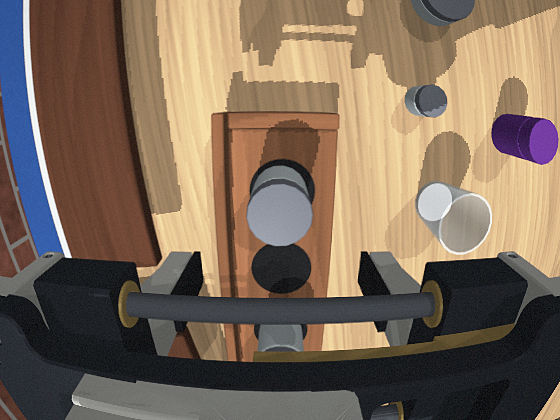

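Wrist view (7): the first jar stands upright on the far pad, lid at (279,213), with the black pad ring at (282,185) around its foot. The middle pad at (281,268) is free. Now to jar A.

Emit:
arm_command(commands=[0,-43,41,0,100,0,-43,41,0,100,0,-43,41,0,100,0,-43,41,0,100,0,-43,41,0,100])

```text
clock: 9.28
tool_pos: [0.4577, 0.1435, 0.2024]
orientation: [1.1, 89.1, 172.0]
force: [0.0, 0.4, 0.8]
opening: 0.0876
```

Emit:
arm_command(commands=[0,-38,34,0,100,0,0,0,0,100])

```text
clock: 9.52
tool_pos: [0.426, 0.1892, 0.2006]
orientation: [8.6, 89.0, 179.9]
force: [0.1, 0.0, 0.2]
opening: 0.0873
```

```bash
python3 go.py .433 .188 .043; python3 -c "
from h import *
s=load('w3'); print('placed lid',onplane(s,279,213,.125,True))"
```

```text
pos [0.426  0.1892 0.2006] t 9.525 tilt 1.02 open 0.0873224184649653 F [0.1 0.  0.2]
shift [157.5  -0.3  -9.9] turn 0.3 J [ 48.   2. -26.  -1. -63. -56.] 
R [[-0.018, -0.152, -0.988], [0.0, -0.988, 0.152], [-1.0, 0.003, 0.018]]
placed lid [ 0.63761257 -0.10411794  0.125     ]
```

Emit:
arm_command(commands=[50,0,-5,0,100,50,0,-5,0,100,45,0,0,0,100,10,0,0,0,100,0,0,0,0,100])

```text
clock: 10.15
tool_pos: [0.433, 0.1851, 0.0393]
orientation: [18.6, 88.8, -170.1]
force: [0.3, 0.6, 0.5]
opening: 0.0876
```

```bash
python3 go.py .433 .188 .043
```

```text
pos [0.433  0.1851 0.0393] t 10.15 tilt 1.19 open 0.08758951115030765 F [0.3 0.6 0.5]
shift [-3.7 -2.8  0.5] turn 0.3 J [ 47.  15. -37.  -1. -40. -54.] 
R [[-0.02, -0.151, -0.988], [-0.004, -0.988, 0.151], [-1.0, 0.007, 0.02]]
```

Emit:
arm_command(commands=[-3,-2,0,0,0,0,-1,0,0,0,0,0,0,0,0,0,0,0,0,0,0,0,0,0,0])

```text
clock: 10.78
tool_pos: [0.4356, 0.19, 0.0467]
orientation: [2.5, 89.1, 173.8]
force: [0.2, 0.3, -2.3]
opening: 0.0536
```

Emit:
arm_command(commands=[0,0,0,0,0,-20,0,0,0,0,-45,0,0,0,0,-50,0,0,0,0,-50,0,0,0,0])

```text
clock: 11.4
tool_pos: [0.4345, 0.1869, 0.2103]
orientation: [24.6, 88.4, -164.2]
force: [1.0, 1.5, -4.7]
opening: 0.0534
```

```bash
python3 go.py .648 -.011 .215
```

```text
pos [0.4345 0.1869 0.2103] t 11.4 tilt 1.58 open 0.0534185664440046 F [ 1.   1.5 -4.7]
shift [  -8.9  163.1 -241. ] turn 0.2 J [ 46.   3. -24.  -1. -65. -55.] 
R [[-0.027, -0.152, -0.988], [-0.008, -0.988, 0.153], [-1.0, 0.011, 0.025]]
```

Emit:
arm_command(commands=[-4,52,-30,0,0,-4,52,-30,0,0,0,50,-30,0,0,0,5,-50,0,0,0,3,-50,0,0])

```text
clock: 12.02
tool_pos: [0.6007, -0.0043, 0.2201]
orientation: [11.6, 88.8, -176.8]
force: [0.3, 1.6, -3.5]
opening: 0.0535
```

```bash
python3 go.py .648 -.011 .2
```

```text
pos [ 0.6007 -0.0043  0.2201] t 12.025 tilt 1.18 open 0.05351612735105806 F [ 0.3  1.6 -3.5]
shift [ 19.1  -0.4 -48.1] turn 0.6 J [ 18.  15.  -9.  -0. -68. -26.] 
R [[-0.02, -0.147, -0.989], [-0.001, -0.989, 0.147], [-1.0, 0.004, 0.02]]
```

Emit:
arm_command(commands=[8,0,-47,0,0,8,0,0,0,0,0,0,0,0,0])

```text
clock: 12.4
tool_pos: [0.6489, -0.0134, 0.1976]
orientation: [12.9, 88.4, -175.7]
force: [-0.1, 0.3, -3.4]
opening: 0.0537
```

```bash
python3 go.py .648 -.011 .105
```

```text
pos [ 0.6489 -0.0134  0.1976] t 12.4 tilt 1.59 open 0.05373439814000805 F [-0.1  0.3 -3.4]
shift [92.6 -2.8 -1.2] turn 0.4 J [ 16.  20.  -4.  -0. -68. -24.] 
R [[-0.028, -0.15, -0.988], [-0.002, -0.989, 0.15], [-1.0, 0.006, 0.027]]
```

Emit:
arm_command(commands=[40,-2,0,0,0,35,0,-1,0,0,12,0,0,0,0,0,0,0,0,0])

```text
clock: 12.9
tool_pos: [0.6465, -0.0107, 0.1115]
orientation: [12.6, 88.6, -175.9]
force: [-0.2, -0.3, -4.1]
opening: 0.0536
```

```bash
python3 go.py .648 -.011 .092
```

```text
pos [ 0.6465 -0.0107  0.1115] t 12.9 tilt 1.44 open 0.05363696748558541 F [-0.2 -0.3 -4.1]
shift [19.4 -0.  -2. ] turn 0.5 J [ 16.  24. -10.  -0. -58. -24.] 
R [[-0.025, -0.148, -0.989], [-0.002, -0.989, 0.148], [-1.0, 0.006, 0.025]]
```

Emit:
arm_command(commands=[8,0,-2,0,0,6,0,0,0,0,4,0,0,0,0])

```text
clock: 13.28
tool_pos: [0.6501, -0.0105, 0.0964]
orientation: [10.9, 88.9, -177.6]
force: [-0.2, 0.2, -4.5]
opening: 0.0539
```

Emit:
arm_command(commands=[4,0,0,0,0,3,0,0,0,0])

```text
clock: 13.52
tool_pos: [0.6503, -0.0106, 0.0916]
orientation: [12.9, 88.9, -175.6]
force: [-12.2, 3.1, 27.0]
opening: 0.0542
```

Contact at 0.0916. Release and lift.

Emit:
arm_command(commands=[0,0,0,0,100,0,0,0,0,100,0,0,0,0,100,0,0,0,0,100])

```text
clock: 14.02
tool_pos: [0.6519, -0.0106, 0.0935]
orientation: [13.8, 89.2, -174.6]
force: [0.8, 0.3, 0.2]
opening: 0.0853
```

Emit:
arm_command(commands=[-30,0,0,0,100,-50,0,0,0,100,-50,0,0,0,100,0,0,50,0,100,0,0,60,0,100])

```text
clock: 14.65
tool_pos: [0.5457, 0.0056, 0.2267]
orientation: [17.5, 89.0, -171.0]
force: [-0.7, 1.0, -0.3]
opening: 0.0879
```

Emit:
arm_command(commands=[0,0,60,0,100,0,0,0,0,100,0,0,0,0,100])

```text
clock: 15.02
tool_pos: [0.4821, 0.0146, 0.2291]
orientation: [12.8, 89.2, -175.6]
force: [0.7, -0.2, 0.5]
opening: 0.0877
```

```bash
python3 - <<'E'
from h import *
s=snap('scene','s4'); t=snap('top','t4'); o=get_obs(); print(o['tool_pos'],o['force'],o['clock'])
def cyl(im,s,P,k,ox,oy):
    for z in (.045,.125):
        pts=np.array([proj(s,[P[0]+.027*np.cos(a),P[1]+.027*np.sin(a),z]) for a in np.linspace(0,6.28,40)])
        cv2.polylines(im,[np.int32((pts-[ox,oy]+.5)*k)],True,(0,255,0),1)
A=cv2.resize(t['frame'][60:180,190:390],None,fx=2,fy=2); B=cv2.resize(s['frame'][200:340,200:400],None,fx=2,fy=2)
for P in ((.634,-.1005),(.648,-.011),(.6625,.0784)): cyl(A,t,P,2,190,60); cyl(B,s,P,2,200,200)
A=cv2.copyMakeBorder(A,0,40,0,0,cv2.BORDER_CONSTANT); cv2.imwrite('pics/c4.png',np.hstack([A,B]))
E
```

```text
[0.48244849 0.01447716 0.22860518] [ 0.56843069 -0.39108397 -1.17496557] 15.125
```

View pics/c4.png

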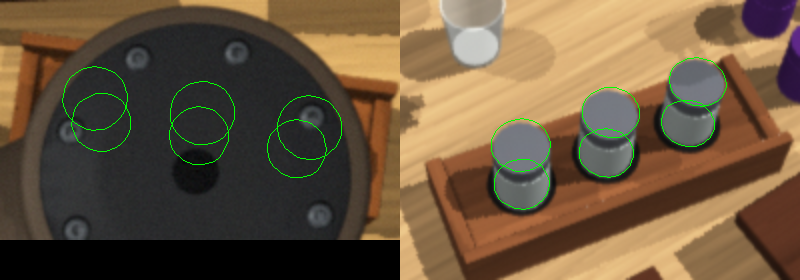

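Crop (8): in the scene view all three jars stand upright on their pads, and the target outlines coincide within about 3 px of the enlarged picture. The arm hides the row in the top view. It touches nothing, so I hand in.

```bash
python3 -c "
from h import *
print(close_job())"
```

```text
the job is handed in; nothing more can be done
None
```

Both matching jars now stand on the two empty pads, and I handed the job in after about 15 s of robot time. The jar first at about (0.451, 0.059) went to the far pad at y ≈ -0.10. The one first at about (0.433, 0.188) went to the middle pad.

**Choice of jars:** silhouettes from two cameras gave both as about 52 mm wide and 77–78 mm tall, the same as the shelf jar's fit. The gripper closed to 53.4–53.6 mm on each, against the stated 54 mm.

**Last checks:**
- In the final scene picture all three jars stand upright on their pads, within a few mm of the pad centres.
- The wrist camera put the first placed jar about 4 mm off along each axis; the tolerance is 18 mm.
- The shelf jar shows no visible movement.
- The gripper is open and well clear of everything, with contact forces near zero.

**Could not check:** the arm blocked the top camera at the end, so the final check rests on the scene view alone. `close_job()` returned no verdict.

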